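Fetch the staining jar from behind the reagent bottles

ROBOT

A 6-joint arm with a two-finger parallel gripper is mounted at the origin on the work surface. World frame = base frame: x ahead of the robot, y to its left, z up, the work surface at z = 0. Lengths are in m, angles in rad, forces in N, time in s.
With the tool pointing down it reaches from about 0.325 to 0.9 m from the base axis. Payload 6.1 kg.
Tool frame: the origin (TCP) lies at the very end of the fingers, on their centre line; the grasp point (between the pads) lies manip.tcp_to_grasp behind it (manip.tcp_to_grasp is the distance from the TCP to the grasp point, in m); x points along the fingers, z is the direction in which the jaws open and shut, and the axes are right-handed (so a half turn about x gives the same grasp; the last joint's range is limited). The gripper opens to 85 mm and grips with 20 to 120 N. Pads are 22 mm wide; open, the fingers measure 114 mm over their backs; the gripper's body (76 mm by 85 mm) begins 54 mm behind the grasp point. The pads swing forward as they close: fully open they stand 13 mm farther back than shut.
Start: joints at [1.02, 0.22, 1.526, -0, 1.395, -0.126], TCP at [0.258, 0.569, 0.202] pointing down, gripper open.
Joint ranges: [-2.98, 2.98], [-0.91, 2.08], [0.09, 2.57], [-1.24, 4.39], [0.2, 2.65], [-2.68, 2.68]. Speed limits (rad/s): [2.57, 2.57, 3.01, 3.14, 3.14, 3.14].

INTERFACE

Orientations are given as [roll, pitch, yaw] about the fixed x, y, z axes, in that order (R = Rz(yaw) Ry(pitch) Rx(roll)).
In Python, from bench import readout, imaging, manip, models gives the robot as it stands.
- The arm moves only by the tool servo_tool, never from a script. Its argument "series" is a list of rows, each a list of 4 numbers: the shift along the world's x, y, z in mm, then the turn about the world's z in rad. In form: [[x, y, z, twist], ...]. A call has exactly 10 rows; each row is the pose to reach, as a shift and turn from the pose commanded when the call began; what a row does not reach only later rows make up. A row lasts 1/8 s, in which the tool goes at most 62.5 mm and 10.7 degrees, less where a joint would pass 70% of its speed; a pose out of reach is approached as far as the arm can. A call with a gripper value outside its range is refused whole. "fingers" is the closure, from -1 (fully open) to 1 (shut), so that 0 is half open, set as the call begins (left out, the last holds). The fingers move at their own pace and stop on an object; "grip_force" is the grip in N (left out, the last holds). Time passes only in rows, so rows that repeat a pose let the fingers close, or fill a call up. It gives the time, the measured TCP pose, the force and the opening at its end, in the units of the state.
- readout.get_obs(): the state, without advancing time (a new reading comes with each control period).
- imaging.get_image(name): name is "scene" or "top"; returns (picture, depth): 480x640x3 uint8, blue, green, red; 480x640 float32, m along the optical axis (not along the pixel's ray), 0 where there is no reading.
- imaging.calibration(name): a dict with "fovy" (degrees; the focal length in pixels is half the picture's height over the tangent of half this angle, whatever the lens; pixels are square), "cx", "cy" (the principal point, pixels), "distortion" ([k1, k2, p1, p2, k3] as OpenCV has them; the pictures are not rectified), "rvec" (rotation vector, rad) and "tvec" (3), from world to camera coordinates, as OpenCV has them. Camera axes: x right, y down, z forward; pixel columns grow to the right and rows downward; lengths in m; the calibration is good to about 2 mm. A picture is of the moment at which its call begins. calibration takes no time and is no camera call.
- manip.sign_off(): hands the job in, once; it reports no verdict.
Trained networks look in the newest picture that a camera, given by its name, has taken for a name from the list of things; names that differ only in an ending like _2 or _b are one class to them, and where a whole thing is asked for, a point or a joint stands for the part that bears it (a point fixed in the world has none). Each returns a list of dicts, best first, with "conf" (0 to 1); they miss things now and then, are a little off and sometimes report something else, mostly with a low value. They report only what shows in the picture. A call takes as long as a camera call. They do not tell look-alikes from the thing itself.
- models.silhouettes(camera, thing): "mask" (480x640 bool, what is visible of it).
- models.spot_point(camera, thing): "at" ([x, y, z] in m, in world coordinates, good to about 4 mm: a listed point, or the origin of a listed thing).
The state is a dict: "time_s": time; "qpos": joint angles; "qvel": joint speeds; "effort": joint torques, N m; "ee_pos": TCP position; "tcp_rot": TCP orientation; "wrist_force": force on the tool from outside, world axes, zero at the start; "torque": the same for the moment, N m; "width": finger opening in m.
Only numpy, scipy, OpenCV 4.12 (cv2) and the standard library are available. Lean on these libraries where they do the work, as an engineer would, in place of code of your own. Each camera call takes 0.05 s, during which the arm holds its last target.

TASK

The staining jar is hemmed in at the back of the wooden stall by three reagent bottles: first stand all three bottles upright in the rectangular steel tray, then set the jar upright in the middle of the round steel dish while the bottles wait in the tray. After that put every bottle back upright on the very square of the stall where it stood at the start, leaving the jar on the dish. Knock nothing over and leave the slide box, dropper and beaker where they are.

Things in the scene. Friction and masses are not known exactly. Their poses are not given: they have to be found in the camera images.
- slim_bottle_center (a point): Tall slim round reagent bottle, 50 mm wide and 150 mm tall: closed, amber glass, paper band, this point is at its centre, half-way up (75 mm above its underside, 75 mm below its top). Black cap 30 mm wide, the top 26 mm: take it from above by the cap; 26 to 28 mm neck at least 10 mm high under it. 0.15 to 0.35 kg. Starts upright (z up) on one of the three bottle squares of the stall, which one varies.
- stout_bottle_center (a point): Short stout round reagent bottle, 58 mm wide and 115 mm tall: closed, amber glass, paper band, this point is at its centre, half-way up (57.5 mm above its underside, 57.5 mm below its top). Black cap 38 mm wide, the top 26 mm: take it from above by the cap; 26 to 28 mm neck at least 10 mm high under it. 0.15 to 0.35 kg. Starts upright (z up) on one of the three bottle squares of the stall, which one varies.
- square_bottle_center (a point): Square reagent bottle, 50 x 50 mm and 132 mm tall: closed, amber glass, paper band, this point is at its centre, half-way up (66 mm above its underside, 66 mm below its top). x and y axes square to its flat sides. Black cap 34 mm wide, the top 26 mm: take it from above by the cap; 26 to 28 mm neck at least 10 mm high under it. 0.15 to 0.35 kg. Starts upright (z up) on one of the three bottle squares of the stall, which one varies.
- jar_center (a point): Squat square staining jar of clear glass holding glass slides, with a flat grey lid with a small purple stain-coloured label that is fixed on and flush with its sides: 46 x 46 mm and 62 mm tall, straight sides, about 0.2 kg. This point is at its centre, half-way up (31 mm above its underside); z up, x and y square to its sides. It stands upright on the stall board, in the middle square of the back row.
- stall: Fixed wooden stall, paper-covered board 200 (x) x 250 (y) mm, top 8 mm up; origin under its middle at bench height; x to the back, y left. Back rim 45 mm high, inner face x = +100 mm; side rims 20 mm high, inner faces y = +-113 mm; front open. Ruled 59 mm squares: jar's at (55, 0), bottles' at (55, 60), (55, -60), (-5, 0) mm; things start within 3 mm of their middles. Place and yaw vary.
- tray: Fixed open steel tray for the cleared bottles, 270 (x) x 140 (y) mm outside, walls 4 mm thick and 18 mm high, floor 4 mm above the bench; origin under its middle at bench height, x along its length. To the left or right of the stall.
- dish: Fixed round shallow steel dish, 120 mm wide at the rim, rim 12 mm high, flat floor about 104 mm wide and 4 mm above the bench; origin under its middle at bench height. On the other side of the stall from the tray.
- slide_box: Bystander, to be left alone: closed grey slide box 82 x 172 x 42 mm beyond the stall; origin at the centre of its underside.
- dropper: Bystander, to be left alone: small amber dropper bottle 28 mm wide, 74 mm tall, beyond the stall; origin at the centre of its underside.
- beaker: Bystander, to be left alone: small clear empty beaker 60 mm wide, 70 mm tall, beyond the stall; origin at the centre of its underside.
Mind the look-alikes: they are no part of the job. Leave any turquoise or yellow look-alike of the part that bears square_bottle_center alone.

How it is judged:
By the outcome, as a careful person would: the job done as asked, in the order asked, and still so for the second after the job is handed in, with the robot touching nothing.
It also fails if it takes over 131 s, if anything falls off the work surface, if the arm or the gripper's body presses on something with over 40 N, if the wrist force passes 120 N, or if a joint passes its speed limit or range.

## Working session

There is one attempt and no reset: what is moved stays moved. The work goes in short steps, Python scripts to look and compute and a tool call to move; the robot and the scene stay as the last step left them, time stands still between calls to the robot, and variables do not carry over. Pictures are saved under pics/ and viewed, and the job is handed in when it is done.

Besides the shell and the picture viewer there is one more tool, called as name(argument=value, ...), one argument or row to a line, values as JSON. servo_tool: Moves the arm, as the interface text tells. Its arguments: {"type":"object","properties":{"series":{"type":"array"},"fingers":{"type":"number"},"grip_force":{"type":"number"}},"required":["series"]}

```bash
mkdir -p pics; ls; python3 - <<'E'
from bench import readout, imaging, manip, models
import cv2
for n in ("scene","top"):
    im,d=imaging.get_image(n); cv2.imwrite(f"pics/{n}0.png",im)
    print(n,imaging.calibration(n))
print(readout.get_obs()); print(manip.tcp_to_grasp)
E
```

```text
pics
scene {'fovy': 48.79410757251645, 'cx': 322.7230325759721, 'cy': 238.60160317997966, 'distortion': array([0.00032304, 0.        , 0.        , 0.        , 0.        ]), 'rvec': array([ 2.18419563,  1.09591254, -0.43418696]), 'tvec': array([-0.35150032, -0.28635434,  1.2121245 ])}
top {'fovy': 45.1526278029031, 'cx': 318.5479390514853, 'cy': 232.68686518202242, 'distortion': array([-0.1110866,  0.       ,  0.       ,  0.       ,  0.       ]), 'rvec': array([ 2.18506493, -2.17946307,  0.0700943 ]), 'tvec': array([0.01137311, 0.57277816, 1.26019932])}
{'time_s': 0.1, 'qpos': array([ 1.01991437e+00,  2.21160886e-01,  1.52750871e+00, -1.98356540e-05,
        1.39471482e+00, -1.26099254e-01]), 'qvel': array([ 0.00055917, -0.00214843, -0.00227684, -0.00020899, -0.0014786 ,
       -0.00182836]), 'effort': array([ 2.43864008e-03, -4.98240387e+01, -3.90548193e+01, -2.31076052e-05,
        5.65283626e-03, -5.31857336e-05]), 'ee_pos': array([0.25726591, 0.56892929, 0.2014939 ]), 'tcp_rot': array([ 3.02638877,  1.56900446, -2.11077942]), 'wrist_force': array([0.68967307, 0.04813266, 0.23350369]), 'torque': array([ 0.00322632,  0.05507369, -0.03354685]), 'width': 0.0853040088868401}
0.0187
```

View pics/scene0.png

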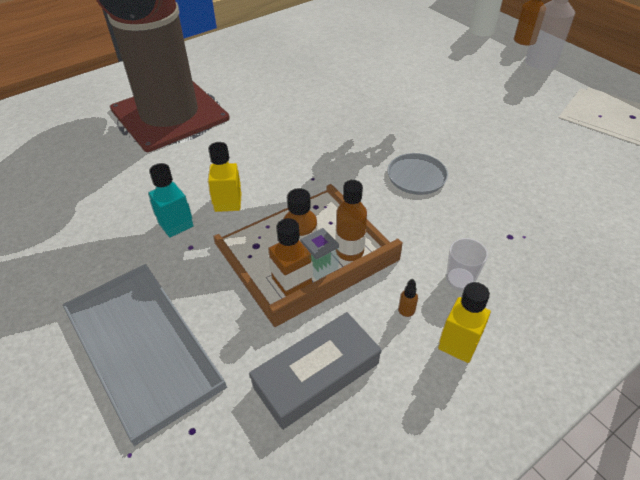

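View pics/top0.png

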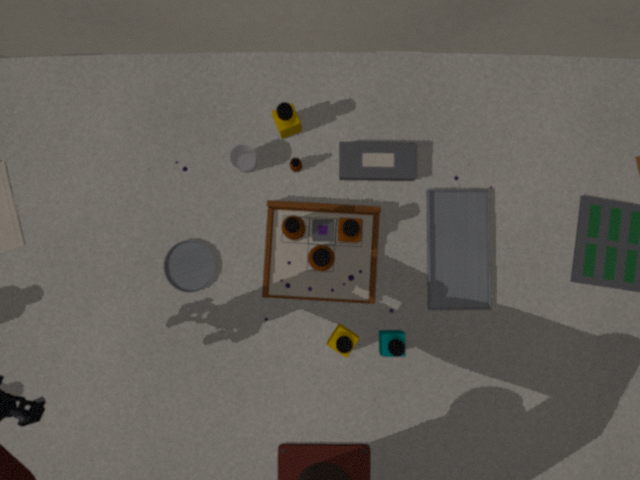

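Top view, by description: slim bottle cap (293,227), stout (321,258), square amber (350,229), jar (322,230). Look-alikes to leave alone: yellow (343,340), turquoise (395,345), yellow (287,118). Next I measure.

```bash
cat > h.py <<'E'
from bench import readout, imaging, manip, models
import cv2, numpy as np
def cam(n):
    c=imaging.calibration(n); f=240/np.tan(np.radians(c["fovy"]/2))
    K=np.array([[f,0,c["cx"]],[0,f,c["cy"]],[0,0,1]]); R=cv2.Rodrigues(c["rvec"])[0]
    return K,np.array(c["distortion"]),R,np.array(c["tvec"]),c["rvec"]
def onplane(n,px,z):
    K,D,R,t,_=cam(n); u=cv2.undistortPoints(np.array(px,float).reshape(-1,1,2),K,D).reshape(-1,2)
    d=np.c_[u,np.ones(len(u))]@R; o=-R.T@t
    s=(z-o[2])/d[:,2]; return o+d*s[:,None]
def proj(n,P):
    K,D,R,t,rv=cam(n); return cv2.projectPoints(np.array(P,float).reshape(-1,1,3),rv,t,K,D)[0].reshape(-1,2)
def cloud(n,dep,mask=None):
    K,D,R,t,_=cam(n); v,u=np.nonzero((dep>0)&(mask if mask is not None else True))
    q=cv2.undistortPoints(np.c_[u,v].astype(float).reshape(-1,1,2),K,D).reshape(-1,2)
    z=dep[v,u]; return (np.c_[q,np.ones(len(q))]*z[:,None]-t)@R, np.c_[u,v]
E
python3 - <<'E'
from h import *
np.set_printoptions(precision=4,suppress=True)
ims={}
for n in ("top","scene"):
    im,d=imaging.get_image(n); np.savez(f"cap_{n}.npz",im=im,d=d)
    for th in ["slim_bottle_center","stout_bottle_center","square_bottle_center","jar_center","stall","tray","dish","slide_box","dropper","beaker"]:
        r=models.spot_point(n,th)
        print(n,th,[(np.round(x["at"],4),round(x["conf"],2)) for x in r[:4]])
    P,uv=cloud(n,d)
    # cap tops by height
    print(P[:,2].min())
im=np.load("cap_top.npz")["im"]; cv2.imwrite("pics/crop_top.png",cv2.resize(im[190:320,250:400],None,fx=5,fy=4.6,interpolation=cv2.INTER_CUBIC))
im=np.load("cap_scene.npz")["im"]; cv2.imwrite("pics/crop_scene.png",cv2.resize(im[170:330,210:410],None,fx=4,fy=3.75,interpolation=cv2.INTER_CUBIC))
from scipy.spatial.transform import Rotation as Ro
o=readout.get_obs(); print(Ro.from_euler("xyz",o["tcp_rot"]).as_matrix(),o["time_s"])
E
```

```text
top slim_bottle_center [(array([0.579 , 0.0686, 0.0808]), 0.58)]
top stout_bottle_center [(array([0.5177, 0.0081, 0.0688]), 0.91)]
top square_bottle_center [(array([0.821 , 0.0814, 0.0665]), 0.86), (array([ 0.3375, -0.0383,  0.0718]), 0.84), (array([ 0.3359, -0.1456,  0.0673]), 0.79), (array([ 0.5761, -0.053 ,  0.0726]), 0.64)]
top jar_center [(array([ 0.5742, -0.0004,  0.0373]), 0.94)]
top stall [(array([0.5185, 0.0072, 0.0014]), 0.87)]
top tray [(array([ 0.5381, -0.2981,  0.0007]), 0.59)]
top dish [(array([0.5   , 0.2986, 0.0029]), 0.62), (array([0.5767, 0.0702, 0.0785]), 0.45)]
top slide_box [(array([ 0.73  , -0.1174,  0.0024]), 0.59)]
top dropper [(array([0.7258, 0.0647, 0.0027]), 0.73), (array([ 0.7304,  0.1779, -0.0026]), 0.64), (array([ 0.5349, -0.2976,  0.0029]), 0.59), (array([0.578 , 0.0697, 0.0787]), 0.49)]
top beaker [(array([ 0.7342,  0.1758, -0.0001]), 0.93), (array([0.5738, 0.0008, 0.0383]), 0.23)]
-0.5363738660520797
scene slim_bottle_center [(array([0.5841, 0.0631, 0.0862]), 0.75)]
scene stout_bottle_center [(array([0.5131, 0.0043, 0.064 ]), 0.59)]
scene square_bottle_center [(array([ 0.3291, -0.1492,  0.0656]), 0.96), (array([ 0.5765, -0.0535,  0.0779]), 0.83), (array([ 0.3366, -0.0402,  0.0614]), 0.83), (array([0.8197, 0.0843, 0.063 ]), 0.57)]
scene jar_center [(array([0.5787, 0.0057, 0.0389]), 0.6)]
scene stall [(array([ 0.5771, -0.0553,  0.0803]), 0.24)]
scene tray [(array([ 0.5417, -0.3031,  0.0018]), 0.91)]
scene dish [(array([0.5016, 0.3032, 0.0024]), 0.81), (array([ 0.5369, -0.3028,  0.0031]), 0.52)]
scene slide_box [(array([ 0.7365, -0.1185, -0.0016]), 0.93), (array([0.7216, 0.0644, 0.0003]), 0.65)]
scene dropper [(array([0.7231, 0.0647, 0.0012]), 0.62)]
scene beaker [(array([ 0.735 ,  0.1788, -0.0007]), 0.62)]
-0.7617139920785982
[[-0.     -0.9111  0.4121]
 [-0.0001  0.4121  0.9111]
 [-1.      0.     -0.0001]] 1.2
```

View pics/crop_top.png

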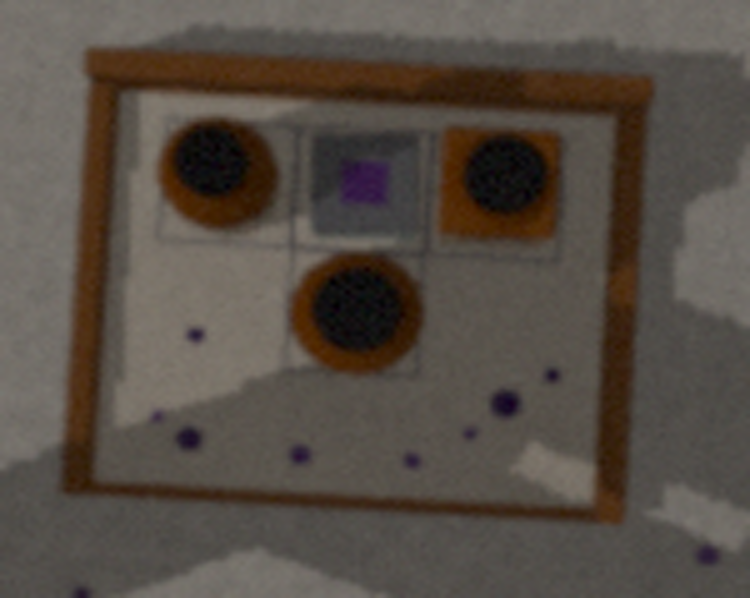

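View pics/crop_scene.png

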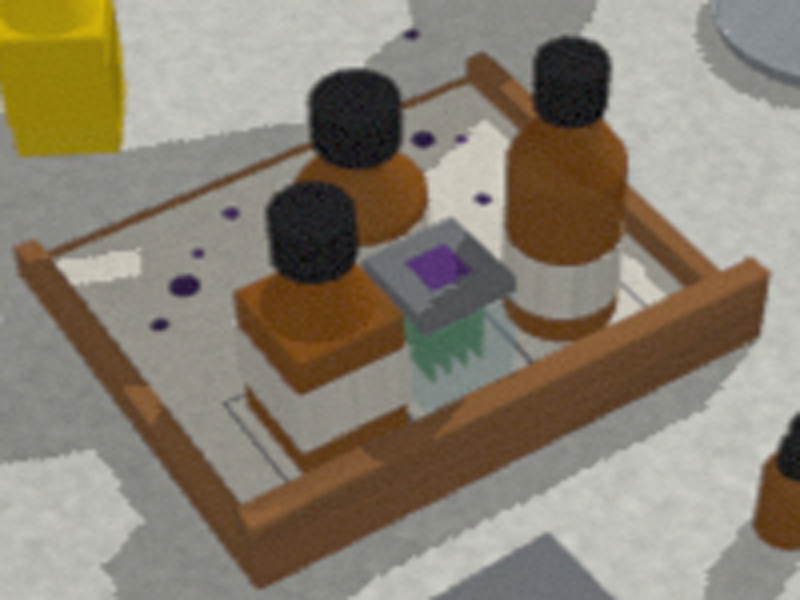

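```bash
python3 - <<'E'
from h import *
np.set_printoptions(precision=4,suppress=True)
z=np.load("cap_top.npz"); im,d=z["im"],z["d"]
P,uv=cloud("top",d)
for nm,c,zt in [("slim",(.580,.066),.158),("stout",(.516,.006),.123),("square",(.576,-.053),.140),("jar",(.576,.002),.070)]:
    s=(np.hypot(P[:,0]-c[0],P[:,1]-c[1])<.04)&(abs(P[:,2]-zt)<.006)
    Q=P[s]; (cx,cy),(w,h),a=cv2.minAreaRect(Q[:,:2].astype(np.float32)*1000)
    print(nm,len(Q),Q.mean(0),"rect",cx,cy,w,h,a, "zmed",np.median(Q[:,2]))
Pd=[("bench",(.45,.2)),("dishfl",(.50,.30)),("trayfl",(.54,-.30)),("board",(.45,.0))]
for nm,c in Pd:
    s=np.hypot(P[:,0]-c[0],P[:,1]-c[1])<.015; print(nm,np.median(P[s,2]),P[s,2].std())
def rect(c,zl,zh,r):
    s=(abs(P[:,0]-c[0])<r[0])&(abs(P[:,1]-c[1])<r[1])&(P[:,2]>zl)&(P[:,2]<zh); return P[s]
def show(nm,Q):
    (cx,cy),(w,h),a=cv2.minAreaRect(Q[:,:2].astype(np.float32)*1000); print(nm,len(Q),cx,cy,w,h,a)
show("tray",rect((.54,-.30),.011,.025,(.17,.1)))
Q=rect((.50,.30),.007,.02,(.09,.09)); show("dish",Q); print(cv2.minEnclosingCircle(Q[:,:2].astype(np.float32)*1000))
show("stallwalls",rect((.519,.005),.013,.025,(.14,.15)))
show("back",rect((.63,.005),.037,.052,(.03,.15)))
E
```

```text
slim 173 [0.5796 0.0661 0.1582] rect 580.0641479492188 66.63031768798828 28.098411560058594 28.109882354736328 0.48987919092178345 zmed 0.15816355793685746
stout 264 [0.5167 0.0074 0.1234] rect 516.9860229492188 7.012822151184082 34.76029586791992 36.70398712158203 0.24374112486839294 zmed 0.12344672165397863
square 220 [ 0.5758 -0.0526  0.1402] rect 576.1069946289062 -52.26557159423828 32.441627502441406 32.142669677734375 69.79029083251953 zmed 0.14045698809146617
jar 513 [0.5739 0.0041 0.0706] rect 568.4527587890625 7.13328742980957 69.5480728149414 63.427490234375 87.54995727539062 zmed 0.07062121885240769
bench 0.00030285429049557906 0.002685028067555692
dishfl 0.003971521012666879 0.00283180831349346
trayfl 0.004165096166047662 0.002402302037406043
board 0.008719660429395492 0.002896510684498657
tray 838 548.9190063476562 -289.4930114746094 296.2896423339844 166.93771362304688 2.0327794551849365
dish 621 501.0093994140625 298.6932678222656 173.37710571289062 168.2423858642578 84.93388366699219
((503.2143249511719, 291.75616455078125), 107.04142761230469)
stallwalls 1470 523.6633911132812 8.476730346679688 250.8656463623047 200.56494140625 86.94044494628906
back 762 629.9468994140625 2.0866775512695312 248.5583038330078 15.08108901977539 86.69605255126953
```

```bash
python3 - <<'E'
from h import *
np.set_printoptions(precision=1,suppress=True)
z=np.load("cap_top.npz"); im=z["im"]
c=lambda L:[(250+x/5-.5,190+y/4.6-.5) for x,y in L]
A=onplane("top",c([(157,240),(560,260),(285,372),(418,377)]),.008)
S=np.array([(25.5,89.5),(25.5,-89.5),(-34.5,29.5),(-34.5,-29.5)])
M,_=cv2.estimateAffinePartial2D(S.astype(np.float32),(A[:,:2]*1000).astype(np.float32)); yaw=np.arctan2(M[1,0],M[0,0]); sc=np.hypot(M[1,0],M[0,0])
print("stall",M[:,2],yaw,sc)
for s in [(55,60),(55,-60),(-5,0),(55,0)]: print(s,M[:,:2]@s+M[:,2])
B=onplane("top",c([(88,50),(652,78)]),.045)*1000; F=onplane("top",c([(65,490),(622,520)]),.02)*1000
print(B,F,"yaws",np.arctan2(-(B[0]-B[1])[0],(B[0]-B[1])[1]),np.arctan2(-(F[0]-F[1])[0],(F[0]-F[1])[1]))
print("tray px corners",onplane("top",[(428,188),(490,188),(428,309),(490,309)],.018)*1000)
# purple label/jar lid
print("jar lid corners",onplane("top",c([(313,135),(418,137),(313,232),(418,240)]),.070)*1000)
for n in("top","scene"):
  zz=np.load(f"cap_{n}.npz")
  im=zz["im"]
  if n=="top": r=im[225:305,150:235]
  else: r=im[140:205,375:460]
  cv2.imwrite(f"pics/dish_{n}.png",cv2.resize(r,None,fx=7,fy=7,interpolation=cv2.INTER_CUBIC))
# dark cap centroid
top=np.load("cap_top.npz")["im"].max(2)
for nm,w,zt in[("slim",(278,213,308,243),.158),("stout",(305,242,337,274),.123),("sq",(335,214,366,245),.14)]:
    x0,y0,x1,y1=w; m=(top[y0:y1,x0:x1]<45).astype(np.uint8); m=cv2.morphologyEx(m,cv2.MORPH_OPEN,np.ones((3,3)))
    v,u=np.nonzero(m); print(nm,len(u),onplane("top",[(u.mean()+x0,v.mean()+y0)],zt-.004)*1000)
E
```

```text
stall [522.9   8.2] -0.0498799521872151 1.008817942816186
(55, 60) [581.3  65.9]
(55, -60) [575.3 -55. ]
(-5, 0) [517.9   8.5]
(55, 0) [578.3   5.4]
[[ 641.6  125.5   45. ]
 [ 628.7 -121.2   45. ]] [[ 432.3  136.2   20. ]
 [ 418.7 -109.6   20. ]] yaws -0.052162991948281855 -0.05522623698427642
tray px corners [[ 673.9 -232.3   18. ]
 [ 674.8 -373.4   18. ]
 [ 404.2 -229.7   18. ]
 [ 403.7 -368.9   18. ]]
jar lid corners [[598.8  26.4  70. ]
 [598.  -18.5  70. ]
 [553.7  26.2  70. ]
 [550.1 -18.5  70. ]]
slim 196 [[579.2  64.7 154. ]]
stout 266 [[516.7   6.2 119. ]]
sq 228 [[575.1 -53.  136. ]]
```

View pics/dish_top.png

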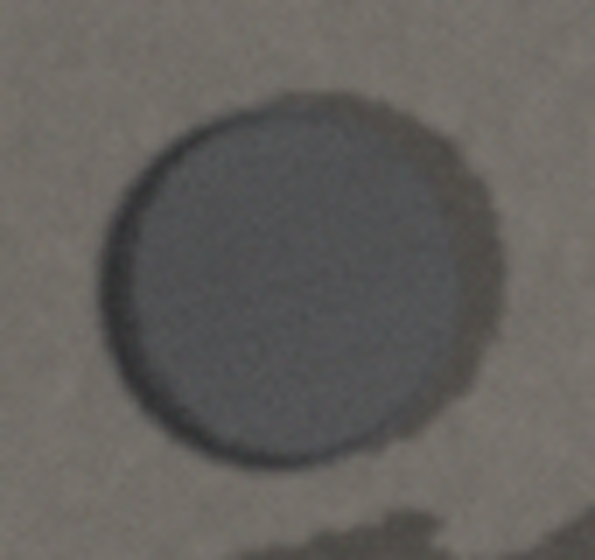

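servo_tool(
  series=[
    [26, -56, 0, 0.05],
    [52, -112, 0, 0.1],
    [78, -168, 0, 0.15],
    [104, -225, 0, 0.2],
    [130, -281, 0, 0.25],
    [156, -337, 0, 0.3],
    [182, -394, 0, 0.34],
    [208, -450, 0, 0.374],
    [234, -506, 0, 0.374],
    [259, -562, 0, 0.374],
  ],
  fingers=-1,
  grip_force=40,
)

```text
time_s: 2.45
ee_pos: [0.5173, 0.0054, 0.2029]
tcp_rot: [-1.488, 1.57, 0.032]
wrist_force: [0.9, -0.5, 0.4]
width: 0.0854
```

```bash
python3 - <<'E'
from h import *
print("dish",onplane("top",[(190.3,265.0)],.012)*1000)
from scipy.spatial.transform import Rotation as Ro
o=readout.get_obs(); print(Ro.from_euler("xyz",o["tcp_rot"]).as_matrix().round(3),o["ee_pos"],o["qpos"],o["wrist_force"])
E
```

```text
dish [[500.09105201 300.01285251  12.        ]]
[[ 0.001 -0.999  0.051]
 [ 0.     0.051  0.999]
 [-1.    -0.001  0.   ]] [0.51732882 0.0054215  0.20292392] [-1.42174940e-01 -4.00031283e-02  1.80430916e+00  1.97994766e-04
  1.37618070e+00 -1.66197919e+00] [ 0.94665397 -0.45544916  0.3897795 ]
```

servo_tool(
  series=[
    [0, 1, -30, 0],
    [0, 1, -60, 0],
    [0, 1, -85, 0],
    [0, 1, -100, 0],
    [0, 1, -108, 0],
    [0, 1, -112, 0],
    [0, 1, -112, 0],
    [0, 1, -112, 0],
    [0, 1, -112, 0],
    [0, 1, -112, 0],
  ],
)

```text
time_s: 3.7
ee_pos: [0.5168, 0.0084, 0.0908]
tcp_rot: [-1.694, 1.57, -0.174]
wrist_force: [0.1, 0.2, -0.1]
width: 0.0852
```

servo_tool(
  series=[
    [0, 0, 0, 0],
    [0, 0, 0, 0],
    [0, 0, 0, 0],
    [0, 0, 0, 0],
    [0, 0, 0, 0],
    [0, 0, 0, 0],
    [0, 0, 0, 0],
    [0, 0, 0, 0],
    [0, 0, 3, 0],
    [0, 0, 8, 0],
  ],
  fingers=1,
  grip_force=40,
)

```text
time_s: 4.95
ee_pos: [0.5154, 0.0088, 0.0975]
tcp_rot: [1.383, 1.568, 2.903]
wrist_force: [-0.6, -0.8, -2.6]
width: 0.0348
```

```bash
python3 - <<'E'
from h import *
im,d=imaging.get_image("scene"); cv2.imwrite("pics/s1.png",cv2.resize(im[120:330,200:420],None,fx=3.5,fy=2.85,interpolation=cv2.INTER_CUBIC))
E
```

```text
(no output)
```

View pics/s1.png

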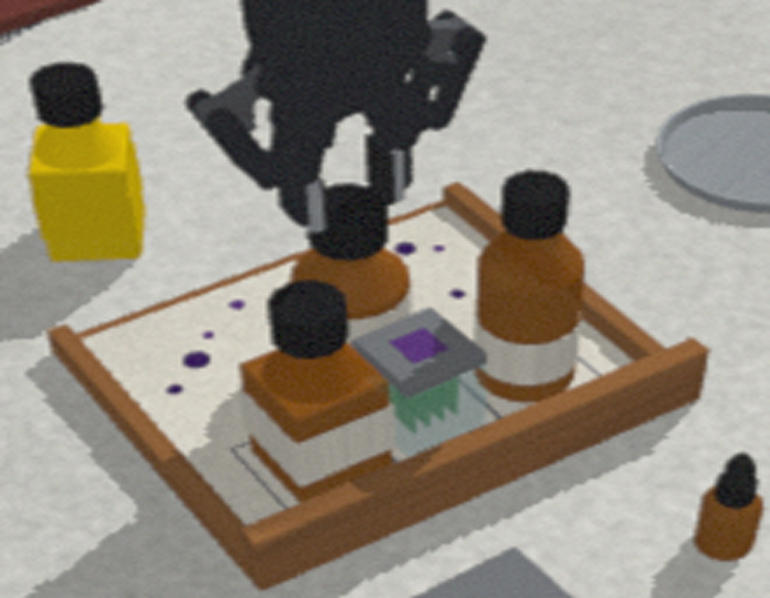

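servo_tool(
  series=[
    [0, 0, 20, 0],
    [0, 0, 50, 0],
    [0, 0, 85, 0],
    [0, 0, 120, 0],
    [0, 0, 150, 0],
    [-3, -15, 160, 0],
    [-9, -45, 160, 0],
    [-16, -85, 160, 0],
    [-24, -130, 160, 0],
    [-32, -175, 160, 0],
  ],
  grip_force=60,
)

```text
time_s: 6.25
ee_pos: [0.4831, -0.1683, 0.2569]
tcp_rot: [1.272, 1.569, 2.792]
wrist_force: [1.1, -0.0, -2.4]
width: 0.0329
```

servo_tool(
  series=[
    [-8, -45, 0, 0],
    [-16, -85, -20, 0],
    [-22, -115, -50, 0],
    [-25, -130, -85, 0],
    [-25, -134, -115, 0],
    [-25, -134, -140, 0],
    [-25, -134, -155, 0],
    [-25, -134, -163, 0],
    [-25, -134, -165, 0],
    [-25, -134, -165, 0],
  ],
)

```text
time_s: 7.5
ee_pos: [0.4601, -0.3009, 0.0943]
tcp_rot: [-2.259, 1.569, -0.738]
wrist_force: [0.9, -0.1, -2.4]
width: 0.0335
```

servo_tool(
  series=[
    [0, 0, -3, 0],
    [0, 0, -5, 0],
    [0, 0, -6, 0],
    [0, 0, -7, 0],
    [0, 0, -7, 0],
    [0, 0, -7, 0],
    [0, 0, -7, 0],
    [0, 0, -7, 0],
    [0, 0, -7, 0],
    [0, 0, -7, 0],
  ],
)

```text
time_s: 8.75
ee_pos: [0.46, -0.301, 0.0871]
tcp_rot: [-2.322, 1.57, -0.802]
wrist_force: [-0.3, 0.2, 5.2]
width: 0.0332
```

servo_tool(
  series=[
    [0, 0, 0, 0],
    [0, 0, 0, 0],
    [0, 0, 0, 0],
    [0, 0, 10, 0],
    [0, 0, 40, 0],
    [0, 0, 80, 0],
    [10, 20, 115, 0],
    [28, 60, 115, 0],
    [51, 110, 115, 0],
    [74, 160, 115, 0],
  ],
  fingers=-1,
)

```text
time_s: 10.0
ee_pos: [0.5343, -0.1394, 0.2026]
tcp_rot: [-1.921, 1.569, -0.402]
wrist_force: [0.3, 0.4, 1.1]
width: 0.085
```

```bash
python3 - <<'E'
from h import *
im,d=imaging.get_image("scene"); cv2.imwrite("pics/s2.png",im)
print(readout.get_obs()["ee_pos"])
E
```

```text
[ 0.53638801 -0.13307334  0.20260364]
```

View pics/s2.png

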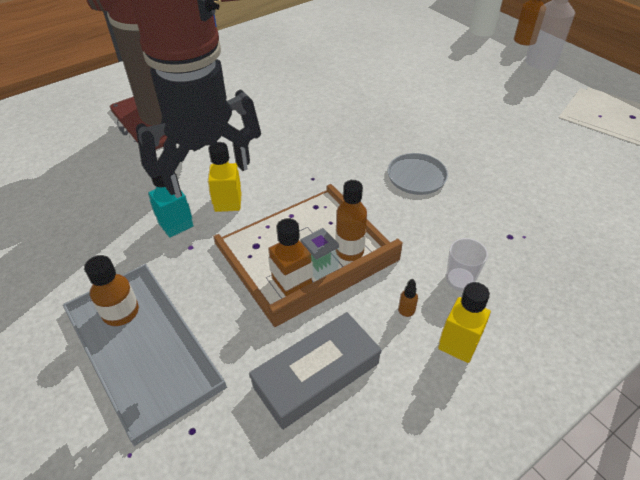

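servo_tool(
  series=[
    [18, 38, 0, 0],
    [35, 75, 0, 0],
    [41, 88, -5, 0],
    [41, 88, -25, 0],
    [41, 88, -50, 0],
    [41, 88, -72, 0],
    [41, 88, -88, 0],
    [41, 88, -96, 0],
    [41, 88, -98, 0],
    [41, 88, -98, 0],
  ],
)

```text
time_s: 11.3
ee_pos: [0.5751, -0.0528, 0.1041]
tcp_rot: [-1.805, 1.57, -0.285]
wrist_force: [-0.7, 0.4, -0.6]
width: 0.0852
```

servo_tool(
  series=[
    [0, 0, 0, 0],
    [0, 0, 0, 0],
    [0, 0, 0, 0],
    [0, 0, 0, 0],
    [0, 0, 0, 0],
    [0, 0, 0, 0],
    [0, 0, 0, 0],
    [0, 0, 0, 0],
    [0, 0, 3, 0],
    [0, 0, 8, 0],
  ],
  fingers=1,
  grip_force=50,
)

```text
time_s: 12.55
ee_pos: [0.5735, -0.0522, 0.1104]
tcp_rot: [1.366, 1.568, 2.886]
wrist_force: [0.5, -0.4, -2.6]
width: 0.0312
```

servo_tool(
  series=[
    [0, 0, 15, 0],
    [0, 0, 40, 0],
    [0, 0, 60, 0],
    [-4, -25, 65, 0],
    [-10, -70, 65, 0],
    [-17, -120, 65, 0],
    [-24, -170, 65, 0],
    [-31, -215, 65, 0],
    [-35, -243, 65, 0],
    [-35, -248, 55, 0],
  ],
)

```text
time_s: 13.8
ee_pos: [0.5398, -0.3031, 0.168]
tcp_rot: [-2.246, 1.568, -0.729]
wrist_force: [1.2, 0.4, -2.8]
width: 0.0311
```

servo_tool(
  series=[
    [0, 0, -15, 0],
    [0, 0, -30, 0],
    [0, 0, -45, 0],
    [0, 0, -56, 0],
    [0, 0, -62, 0],
    [0, 0, -64, 0],
    [0, 0, -66, 0],
    [0, 0, -67, 0],
    [0, 0, -67, 0],
    [0, 0, -67, 0],
  ],
)

```text
time_s: 15.05
ee_pos: [0.54, -0.301, 0.1003]
tcp_rot: [-2.238, 1.569, -0.718]
wrist_force: [-0.1, -0.8, 1.3]
width: 0.0309
```

servo_tool(
  series=[
    [0, 0, 0, 0],
    [0, 0, 0, 0],
    [0, 0, 0, 0],
    [0, 0, 10, 0],
    [0, 0, 40, 0],
    [0, 0, 80, 0],
    [4, 30, 112, 0],
    [9, 80, 115, 0],
    [14, 130, 115, 0],
    [20, 185, 115, 0],
  ],
  fingers=-1,
)

```text
time_s: 16.3
ee_pos: [0.5598, -0.1144, 0.2157]
tcp_rot: [-1.854, 1.569, -0.335]
wrist_force: [1.5, 0.3, -0.3]
width: 0.0857
```

servo_tool(
  series=[
    [6, 55, 0, 0],
    [12, 110, 0, 0],
    [17, 155, 0, 0],
    [20, 178, 0, 0],
    [20, 182, -10, 0],
    [20, 182, -35, 0],
    [20, 182, -65, 0],
    [20, 182, -85, 0],
    [20, 182, -92, 0],
    [20, 182, -93, 0],
  ],
)

```text
time_s: 17.55
ee_pos: [0.5797, 0.066, 0.1215]
tcp_rot: [2.489, 1.571, -2.275]
wrist_force: [-0.9, 1.3, 0.1]
width: 0.0854
```

servo_tool(
  series=[
    [0, 0, 0, 0],
    [0, 0, 0, 0],
    [0, 0, 0, 0],
    [0, 0, 0, 0],
    [0, 0, 0, 0],
    [0, 0, 0, 0],
    [0, 0, 0, 0],
    [0, 0, 0, 0],
    [0, 0, 3, 0],
    [0, 0, 8, 0],
  ],
  fingers=1,
)

```text
time_s: 18.8
ee_pos: [0.5785, 0.0665, 0.1285]
tcp_rot: [1.577, 1.568, 3.097]
wrist_force: [0.0, 0.2, -2.9]
width: 0.0268
```

servo_tool(
  series=[
    [0, 0, 20, 0],
    [0, 0, 50, 0],
    [0, 0, 78, 0],
    [2, -20, 85, 0],
    [6, -60, 85, 0],
    [12, -105, 85, 0],
    [18, -155, 85, 0],
    [24, -205, 85, 0],
    [30, -255, 85, 0],
    [35, -305, 85, 0],
  ],
)

```text
time_s: 20.05
ee_pos: [0.6138, -0.2413, 0.2139]
tcp_rot: [1.468, 1.57, 2.987]
wrist_force: [0.7, 0.5, -3.0]
width: 0.0267
```

servo_tool(
  series=[
    [3, -38, 0, 0],
    [5, -58, -10, 0],
    [5, -62, -30, 0],
    [5, -62, -55, 0],
    [5, -62, -75, 0],
    [5, -62, -88, 0],
    [5, -62, -93, 0],
    [5, -62, -96, 0],
    [5, -62, -97, 0],
    [5, -62, -97, 0],
  ],
)

```text
time_s: 21.3
ee_pos: [0.6201, -0.3009, 0.1186]
tcp_rot: [-2.027, 1.569, -0.507]
wrist_force: [0.0, -0.1, 0.1]
width: 0.0271
```

servo_tool(
  series=[
    [0, 0, -1, 0],
    [0, 0, -1, 0],
    [0, 0, -1, 0],
    [0, 0, -1, 0],
    [0, 0, 10, 0],
    [0, 0, 40, 0],
    [0, 20, 80, 0],
    [-4, 60, 90, 0],
    [-10, 115, 90, 0],
    [-16, 170, 90, 0],
  ],
  fingers=-1,
)

```text
time_s: 22.55
ee_pos: [0.6037, -0.1294, 0.2089]
tcp_rot: [-1.778, 1.569, -0.259]
wrist_force: [-0.5, -0.1, -0.2]
width: 0.0854
```

```bash
cat > look.py <<'E'
from h import *
import sys
tag=sys.argv[1]
for n in("scene","top"):
    im,d=imaging.get_image(n); np.savez(f"cap_{n}_{tag}.npz",im=im,d=d); cv2.imwrite(f"pics/{n}_{tag}.png",im)
E
python3 look.py a
```

```text
(no output)
```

View pics/scene_a.png

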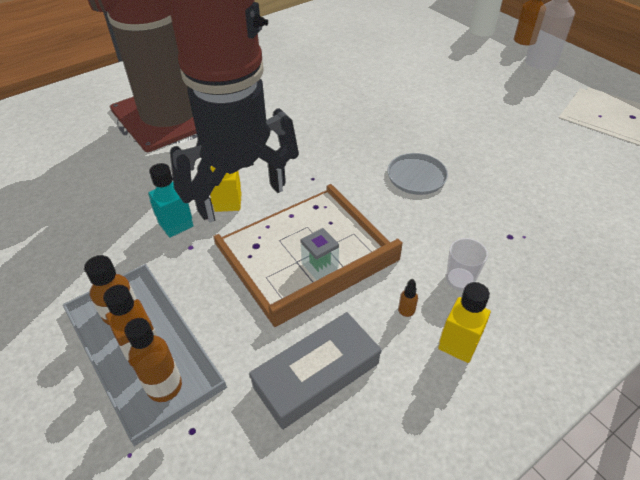

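View pics/top_a.png

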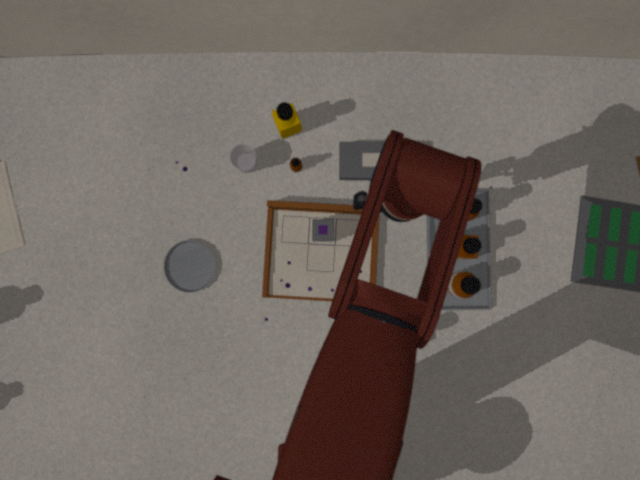

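servo_tool(
  series=[
    [-9, 45, 0, 0],
    [-19, 90, 0, 0],
    [-27, 125, 0, 0],
    [-29, 135, -20, 0],
    [-29, 135, -60, 0],
    [-29, 135, -100, 0],
    [-29, 135, -138, 0],
    [-29, 135, -165, 0],
    [-29, 135, -179, 0],
    [-29, 135, -183, 0],
  ],
)

```text
time_s: 23.9
ee_pos: [0.5742, 0.0038, 0.0235]
tcp_rot: [1.654, 1.569, -3.11]
wrist_force: [1.0, 0.5, 0.5]
width: 0.0855
```

servo_tool(
  series=[
    [0, 0, 0, 0],
    [0, 0, 0, 0],
    [0, 0, 0, 0],
    [0, 0, 0, 0],
    [0, 0, 0, 0],
    [0, 0, 0, 0],
    [0, 0, 0, 0],
    [0, 0, 0, 0],
    [0, 0, 4, 0],
    [0, 0, 14, 0],
  ],
  fingers=1,
  grip_force=40,
)

```text
time_s: 25.15
ee_pos: [0.5733, 0.0047, 0.0378]
tcp_rot: [1.459, 1.568, 2.979]
wrist_force: [-0.8, 0.0, -1.3]
width: 0.0452
```

```bash
python3 look.py b; python3 - <<'E'
import cv2
im=cv2.imread("pics/scene_b.png"); cv2.imwrite("pics/b.png",cv2.resize(im[120:330,200:420],None,fx=3.5,fy=2.85))
E
```

```text
(no output)
```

View pics/b.png

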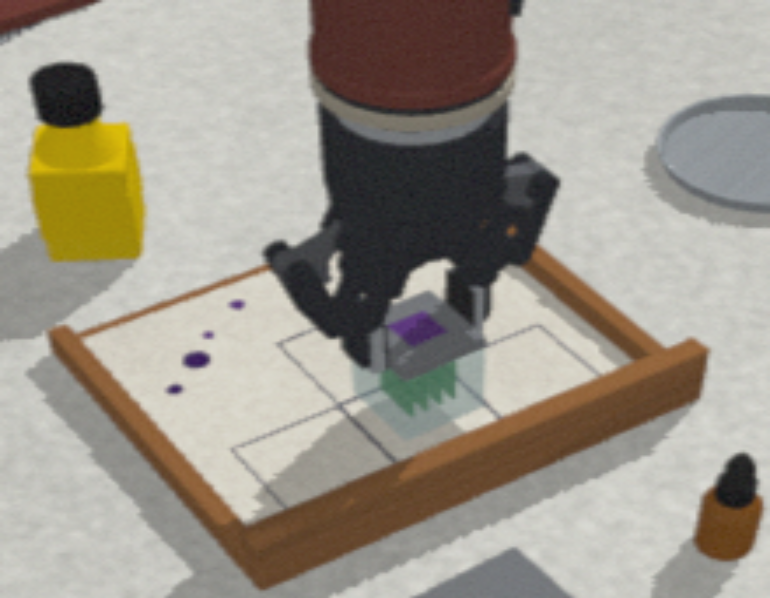

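servo_tool(
  series=[
    [0, 0, 20, 0],
    [0, 0, 45, 0],
    [-4, 15, 55, 0],
    [-14, 55, 55, 0],
    [-26, 105, 55, 0],
    [-39, 155, 55, 0],
    [-52, 205, 55, 0],
    [-64, 253, 55, 0],
    [-72, 285, 55, 0],
    [-75, 296, 55, 0],
  ],
)

```text
time_s: 26.5
ee_pos: [0.4979, 0.3029, 0.0935]
tcp_rot: [1.17, 1.57, 2.693]
wrist_force: [0.2, -0.8, -1.9]
width: 0.0452
```

servo_tool(
  series=[
    [0, 0, -10, 0],
    [0, 0, -25, 0],
    [0, 0, -42, 0],
    [0, 0, -56, 0],
    [0, 0, -64, 0],
    [0, 0, -68, 0],
    [0, 0, -68, 0],
    [0, 0, -68, 0],
    [0, 0, -68, 0],
    [0, 0, -68, 0],
  ],
)

```text
time_s: 27.75
ee_pos: [0.4998, 0.3006, 0.0259]
tcp_rot: [-1.149, 1.57, 0.371]
wrist_force: [-0.6, 0.4, -1.7]
width: 0.0445
```

```bash
python3 look.py c; python3 - <<'E'
import cv2
im=cv2.imread("pics/scene_c.png"); cv2.imwrite("pics/c.png",cv2.resize(im[60:230,330:510],None,fx=4,fy=3.5))
E
```

```text
(no output)
```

View pics/c.png

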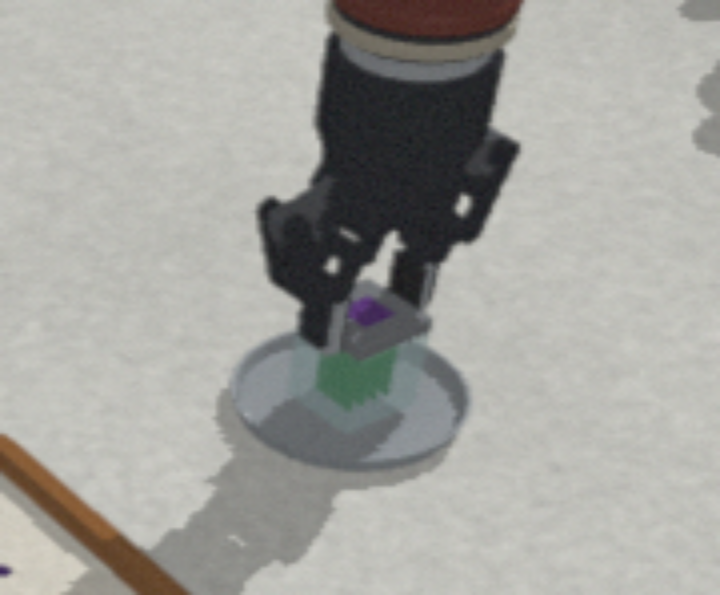

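servo_tool(
  series=[
    [0, 0, -3, 0],
    [0, 0, -4, 0],
    [0, 0, -5, 0],
    [0, 0, -5, 0],
    [0, 0, -5, 0],
    [0, 0, -5, 0],
    [0, 0, -5, 0],
    [0, 0, -5, 0],
    [0, 0, -5, 0],
    [0, 0, -5, 0],
  ],
)

```text
time_s: 29.1
ee_pos: [0.4998, 0.3005, 0.0221]
tcp_rot: [-2.139, 1.571, -0.619]
wrist_force: [-5.8, -2.0, 11.0]
width: 0.045
```

servo_tool(
  series=[
    [0, 0, 1, 0],
    [0, 0, 1, 0],
    [0, 0, 1, 0],
    [0, 0, 1, 0],
    [0, 0, 1, 0],
    [0, 0, 15, 0],
    [0, 0, 50, 0],
    [0, 0, 100, 0],
    [4, -25, 150, 0],
    [12, -70, 185, 0],
  ],
  fingers=-1,
)

```text
time_s: 30.35
ee_pos: [0.5124, 0.2311, 0.2097]
tcp_rot: [-1.181, 1.566, 0.341]
wrist_force: [0.5, -1.4, -0.6]
width: 0.0853
```

```bash
python3 look.py d; python3 - <<'E'
from h import *
im=cv2.imread("pics/scene_d.png"); cv2.imwrite("pics/d.png",cv2.resize(im[110:220,350:480],None,fx=5,fy=5))
print([ (x["at"],x["conf"]) for x in models.spot_point("scene","jar_center")])
print(readout.get_obs()["ee_pos"])
E
```

```text
[([0.5026, 0.3017, 0.0367], 0.86)]
[0.51383747 0.22951367 0.20951045]
```

View pics/d.png

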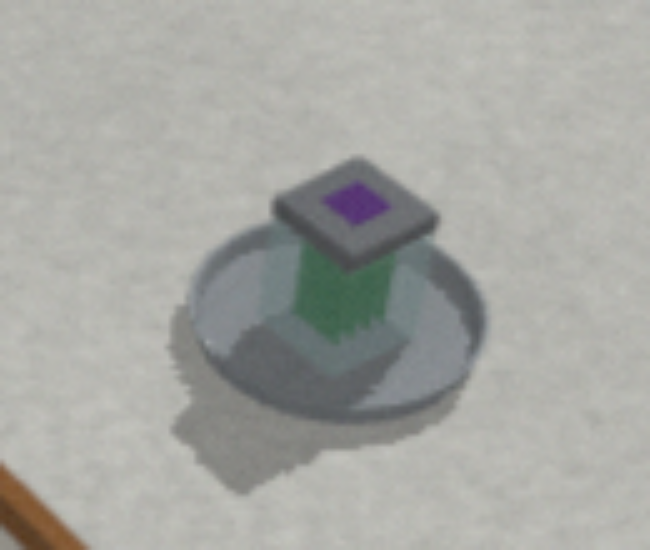

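View pics/top_d.png

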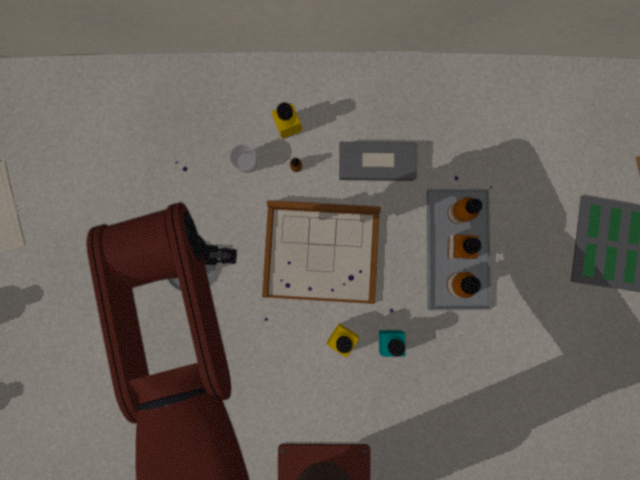

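```bash
python3 - <<'E'
from h import *
np.set_printoptions(precision=1,suppress=True)
z=np.load("cap_top_d.npz"); im,d=z["im"],z["d"]
P,uv=cloud("top",d)
for nm,c,zt in [("slim",(.620,-.301),.154),("stout",(.46,-.301),.119),("square",(.54,-.301),.136)]:
    s=(np.hypot(P[:,0]-c[0],P[:,1]-c[1])<.04)&(abs(P[:,2]-zt)<.006)
    Q=P[s]*1000; r=cv2.minAreaRect(Q[:,:2].astype(np.float32)); print(nm,len(Q),Q.mean(0),r)
cv2.imwrite("pics/board_d.png",cv2.resize(im[208:282,272:372],None,fx=8,fy=8,interpolation=cv2.INTER_CUBIC))
E
```

```text
slim 181 [ 620.1 -301.2  154. ] ((619.8872680664062, -301.9234619140625), (30.153606414794922, 27.995962142944336), 71.02120208740234)
stout 264 [ 458.8 -301.1  119.3] ((459.0501403808594, -301.8360900878906), (36.8679313659668, 36.09555435180664), 0.3467806875705719)
square 226 [ 540.9 -301.   136.5] ((540.668701171875, -300.85650634765625), (33.2871208190918, 33.347286224365234), 54.59518051147461)
```

View pics/board_d.png

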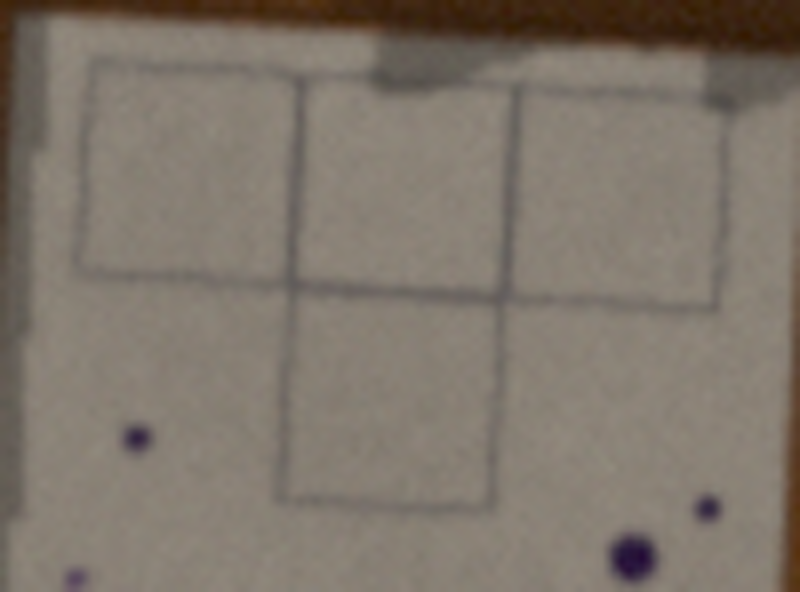

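```bash
python3 - <<'E'
from h import *
np.set_printoptions(precision=1,suppress=True)
L=[(93,65),(728,105),(717,308),(80,270),(492,510),(281,498)]
S=np.array([(84.5,89.5),(84.5,-89.5),(25.5,-89.5),(25.5,89.5),(-34.5,-29.5),(-34.5,29.5)],np.float32)
A=onplane("top",[(272+(x+.5)/8-.5,208+(y+.5)/8-.5) for x,y in L],.008)[:,:2]*1000
M,_=cv2.estimateAffinePartial2D(S,A.astype(np.float32)); print(M, np.arctan2(M[1,0],M[0,0]))
for s in [(55,60),(55,-60),(-5,0),(55,0)]: print(s,M[:,:2]@s+M[:,2])
E
```

```text
[[  1.    0.1 523.1]
 [ -0.1   1.    8. ]] -0.05748943335579294
(55, 60) [581.1  64.4]
(55, -60) [574.2 -54.7]
(-5, 0) [518.1   8.3]
(55, 0) [577.7   4.9]
```

servo_tool(
  series=[
    [11, -50, 5, 0],
    [22, -105, 10, 0],
    [33, -160, 15, 0],
    [44, -218, 15, 0],
    [55, -276, 15, 0],
    [66, -334, 15, 0],
    [78, -392, 15, 0],
    [90, -446, 15, 0],
    [101, -500, 15, 0],
    [108, -532, 15, 0],
  ],
)

```text
time_s: 31.75
ee_pos: [0.6195, -0.3029, 0.2186]
tcp_rot: [0.975, 1.568, 2.493]
wrist_force: [-0.6, 1.2, 0.0]
width: 0.0852
```

servo_tool(
  series=[
    [0, 0, 0, 0],
    [0, 0, -20, 0],
    [0, 0, -45, 0],
    [0, 0, -70, 0],
    [0, 0, -90, 0],
    [0, 0, -101, 0],
    [0, 0, -105, 0],
    [0, 0, -106, 0],
    [0, 0, -106, 0],
    [0, 0, -106, 0],
  ],
)

```text
time_s: 33.0
ee_pos: [0.62, -0.3019, 0.1154]
tcp_rot: [-2.079, 1.569, -0.559]
wrist_force: [0.4, 0.6, 0.6]
width: 0.0853
```

servo_tool(
  series=[
    [0, 0, 0, 0],
    [0, 0, 0, 0],
    [0, 0, 0, 0],
    [0, 0, 0, 0],
    [0, 0, 0, 0],
    [0, 0, 0, 0],
    [0, 0, 0, 0],
    [0, 0, 0, 0],
    [0, 0, 3, 0],
    [0, 0, 10, 0],
  ],
  fingers=1,
  grip_force=50,
)

```text
time_s: 34.25
ee_pos: [0.6185, -0.3008, 0.1231]
tcp_rot: [1.043, 1.567, 2.563]
wrist_force: [-0.0, -0.2, -1.7]
width: 0.028
```

servo_tool(
  series=[
    [0, 0, 20, 0],
    [0, 5, 45, 0],
    [-2, 30, 60, 0],
    [-6, 75, 60, 0],
    [-12, 125, 60, 0],
    [-18, 178, 60, 0],
    [-24, 231, 60, 0],
    [-30, 284, 60, 0],
    [-36, 330, 60, 0],
    [-40, 358, 60, 0],
  ],
)

```text
time_s: 35.5
ee_pos: [0.5795, 0.0588, 0.1863]
tcp_rot: [-1.327, 1.569, 0.195]
wrist_force: [-0.2, -1.3, -3.4]
width: 0.0277
```

servo_tool(
  series=[
    [0, 9, 0, 0],
    [0, 9, -15, 0],
    [0, 9, -32, 0],
    [0, 9, -48, 0],
    [0, 9, -58, 0],
    [0, 9, -62, 0],
    [0, 9, -63, 0],
    [0, 9, -63, 0],
    [0, 9, -63, 0],
    [0, 9, -63, 0],
  ],
)

```text
time_s: 36.75
ee_pos: [0.5799, 0.0655, 0.122]
tcp_rot: [-1.528, 1.57, -0.008]
wrist_force: [-0.5, 0.2, -2.0]
width: 0.0275
```

servo_tool(
  series=[
    [0, 0, -1, 0],
    [0, 0, -2, 0],
    [0, 0, -3, 0],
    [0, 0, -3, 0],
    [0, 0, -3, 0],
    [0, 0, -3, 0],
    [0, 0, -3, 0],
    [0, 0, -3, 0],
    [0, 0, -3, 0],
    [0, 0, -3, 0],
  ],
)

```text
time_s: 38.0
ee_pos: [0.5798, 0.0655, 0.1188]
tcp_rot: [-1.511, 1.57, 0.009]
wrist_force: [-0.6, -0.1, 4.3]
width: 0.0275
```

servo_tool(
  series=[
    [0, 0, 0, 0],
    [0, 0, 0, 0],
    [0, 0, 0, 0],
    [0, 0, 0, 0],
    [0, 0, 10, 0],
    [0, 0, 45, 0],
    [0, -5, 85, 0],
    [-4, -40, 95, 0],
    [-9, -90, 95, 0],
    [-14, -145, 95, 0],
  ],
  fingers=-1,
)

```text
time_s: 39.25
ee_pos: [0.5658, -0.0805, 0.2149]
tcp_rot: [-1.744, 1.569, -0.222]
wrist_force: [1.1, 0.3, -0.6]
width: 0.0851
```

```bash
python3 look.py e; python3 - <<'E'
from h import *
im=cv2.imread("pics/scene_e.png"); cv2.imwrite("pics/e.png",cv2.resize(im[150:340,190:430],None,fx=3,fy=3))
E
```

```text
(no output)
```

View pics/e.png

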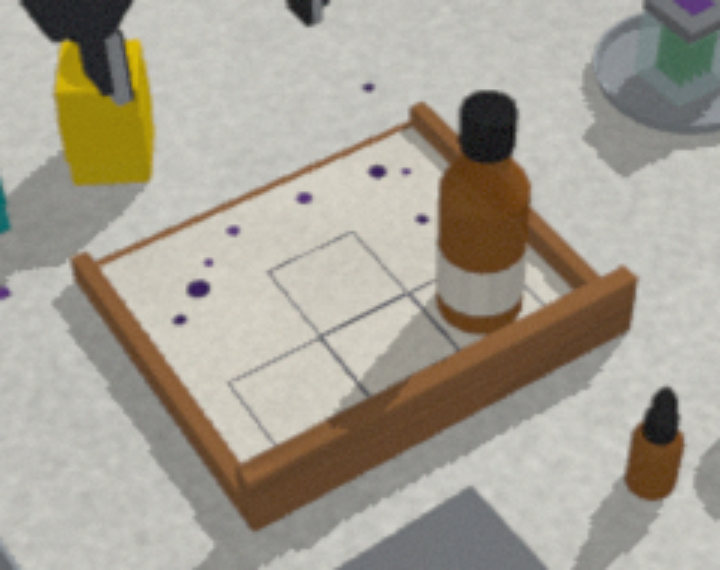

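servo_tool(
  series=[
    [-5, -50, 0, 0],
    [-11, -105, 0, 0],
    [-17, -160, 0, 0],
    [-22, -205, 0, 0],
    [-25, -220, -15, 0],
    [-25, -220, -45, 0],
    [-25, -220, -75, 0],
    [-25, -220, -100, 0],
    [-25, -220, -112, 0],
    [-25, -220, -114, 0],
  ],
)

```text
time_s: 40.6
ee_pos: [0.5404, -0.2985, 0.0987]
tcp_rot: [0.855, 1.569, 2.376]
wrist_force: [-0.1, -0.0, 0.5]
width: 0.0855
```

servo_tool(
  series=[
    [0, 0, 0, 0],
    [0, 0, 0, 0],
    [0, 0, 0, 0],
    [0, 0, 0, 0],
    [0, 0, 0, 0],
    [0, 0, 0, 0],
    [0, 0, 0, 0],
    [0, 0, 0, 0],
    [0, 0, 3, 0],
    [0, 0, 10, 0],
  ],
  fingers=1,
)

```text
time_s: 41.85
ee_pos: [0.5395, -0.2987, 0.1082]
tcp_rot: [0.958, 1.568, 2.478]
wrist_force: [-1.0, -0.4, -3.2]
width: 0.0311
```

servo_tool(
  series=[
    [0, 0, 20, 0],
    [0, 5, 45, 0],
    [3, 25, 55, 0],
    [9, 65, 55, 0],
    [15, 110, 55, 0],
    [21, 155, 55, 0],
    [27, 198, 55, 0],
    [32, 232, 55, 0],
    [34, 245, 50, 0],
    [34, 245, 35, 0],
  ],
)

```text
time_s: 43.1
ee_pos: [0.5752, -0.0536, 0.1448]
tcp_rot: [-1.863, 1.569, -0.341]
wrist_force: [-0.6, -1.0, -3.2]
width: 0.0308
```

servo_tool(
  series=[
    [0, 0, -12, 0],
    [0, 0, -25, 0],
    [0, 0, -34, 0],
    [0, 0, -38, 0],
    [0, 0, -38, 0],
    [0, 0, -38, 0],
    [0, 0, -38, 0],
    [0, 0, -38, 0],
    [0, 0, -38, 0],
    [0, 0, -38, 0],
  ],
)

```text
time_s: 44.35
ee_pos: [0.5746, -0.0545, 0.1065]
tcp_rot: [-3.06, 1.571, -1.54]
wrist_force: [-0.9, 0.7, -3.1]
width: 0.031
```

Lower by 4 mm (contact expected at about 0.1027).

servo_tool(
  series=[
    [0, 0, -1, 0],
    [0, 0, -2, 0],
    [0, 0, -3, 0],
    [0, 0, -4, 0],
    [0, 0, -4, 0],
    [0, 0, -4, 0],
    [0, 0, -4, 0],
    [0, 0, -4, 0],
    [0, 0, -4, 0],
    [0, 0, -4, 0],
  ],
)

```text
time_s: 45.6
ee_pos: [0.5761, -0.0551, 0.1049]
tcp_rot: [-1.808, 1.567, -0.288]
wrist_force: [-2.9, -0.3, 8.5]
width: 0.0308
```

servo_tool(
  series=[
    [0, 0, 0, 0],
    [0, 0, 0, 0],
    [0, 0, 0, 0],
    [0, 0, 0, 0],
    [0, 0, 10, 0],
    [0, 0, 45, 0],
    [0, -5, 85, 0],
    [-8, -40, 100, 0],
    [-25, -85, 100, 0],
    [-45, -130, 100, 0],
  ],
  fingers=-1,
)

```text
time_s: 46.85
ee_pos: [0.5296, -0.1858, 0.2039]
tcp_rot: [-2.01, 1.569, -0.489]
wrist_force: [0.7, -1.3, -0.1]
width: 0.0853
```

```bash
python3 look.py f; python3 - <<'E'
from h import *
im=cv2.imread("pics/scene_f.png"); cv2.imwrite("pics/f.png",cv2.resize(im[150:340,190:430],None,fx=3,fy=3))
print(readout.get_obs()["ee_pos"])
E
```

```text
[ 0.52818545 -0.1885558   0.20343556]
```

View pics/f.png

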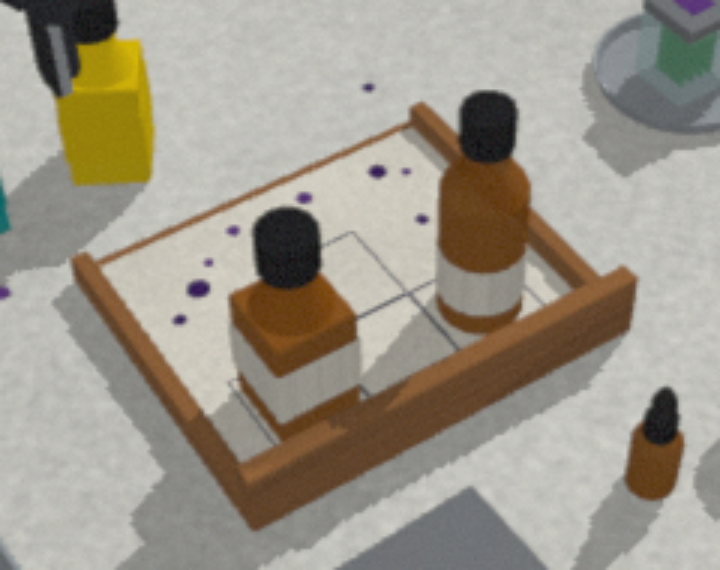

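servo_tool(
  series=[
    [-20, -32, 0, 0],
    [-42, -70, 0, 0],
    [-62, -104, 0, 0],
    [-71, -117, -12, 0],
    [-71, -117, -40, 0],
    [-71, -117, -70, 0],
    [-71, -117, -97, 0],
    [-71, -117, -112, 0],
    [-71, -117, -118, 0],
    [-71, -117, -119, 0],
  ],
)

```text
time_s: 48.2
ee_pos: [0.459, -0.3015, 0.0838]
tcp_rot: [-1.987, 1.57, -0.467]
wrist_force: [-0.6, -0.4, 0.3]
width: 0.0854
```

servo_tool(
  series=[
    [0, 0, 0, 0],
    [0, 0, 0, 0],
    [0, 0, 0, 0],
    [0, 0, 0, 0],
    [0, 0, 0, 0],
    [0, 0, 0, 0],
    [0, 0, 0, 0],
    [0, 0, 0, 0],
    [0, 0, 3, 0],
    [0, 0, 10, 0],
  ],
  fingers=1,
)

```text
time_s: 49.45
ee_pos: [0.4578, -0.3008, 0.0927]
tcp_rot: [0.865, 1.568, 2.385]
wrist_force: [0.3, -0.1, -2.0]
width: 0.0346
```

servo_tool(
  series=[
    [0, 0, 20, 0],
    [0, 5, 45, 0],
    [0, 28, 60, 0],
    [2, 70, 60, 0],
    [5, 120, 60, 0],
    [8, 172, 60, 0],
    [12, 225, 60, 0],
    [18, 270, 60, 0],
    [30, 298, 60, 0],
    [45, 309, 60, 0],
  ],
)

```text
time_s: 50.7
ee_pos: [0.5033, 0.0094, 0.1535]
tcp_rot: [0.968, 1.57, 2.49]
wrist_force: [0.3, -0.7, -1.9]
width: 0.035
```

servo_tool(
  series=[
    [10, 0, 0, 0],
    [14, 0, -8, 0],
    [14, 0, -25, 0],
    [14, 0, -42, 0],
    [14, 0, -54, 0],
    [14, 0, -60, 0],
    [14, 0, -63, 0],
    [14, 0, -63, 0],
    [14, 0, -63, 0],
    [14, 0, -63, 0],
  ],
)

```text
time_s: 51.95
ee_pos: [0.5179, 0.0074, 0.091]
tcp_rot: [-1.689, 1.57, -0.169]
wrist_force: [-0.5, -0.6, -1.9]
width: 0.0346
```

```bash
python3 look.py g; python3 - <<'E'
from h import *
im=cv2.imread("pics/scene_g.png"); cv2.imwrite("pics/g.png",cv2.resize(im[150:340,190:430],None,fx=3,fy=3))
print(readout.get_obs()["ee_pos"])
E
```

```text
[0.51778441 0.00744236 0.09079959]
```

View pics/g.png

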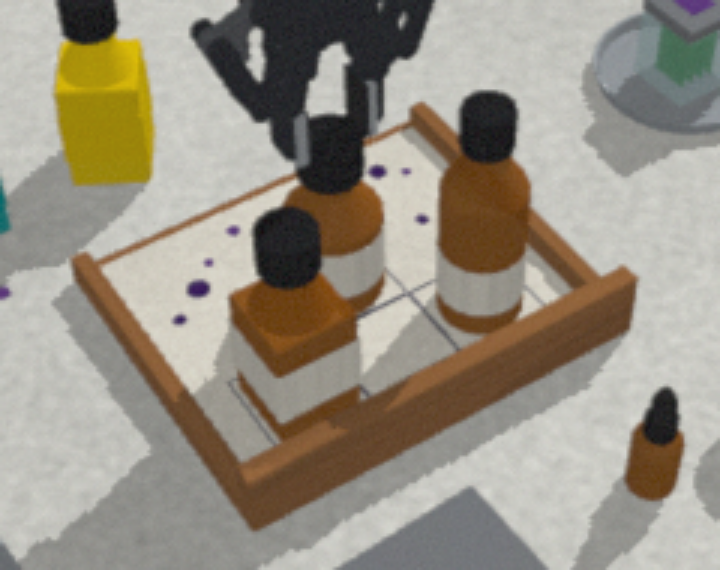

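servo_tool(
  series=[
    [0, 0, -1, 0],
    [0, 0, -2, 0],
    [0, 0, -3, 0],
    [0, 0, -3, 0],
    [0, 0, -3, 0],
    [0, 0, -3, 0],
    [0, 0, -3, 0],
    [0, 0, -3, 0],
    [0, 0, -3, 0],
    [0, 0, -3, 0],
  ],
)

```text
time_s: 53.3
ee_pos: [0.5185, 0.0074, 0.0887]
tcp_rot: [-1.641, 1.569, -0.121]
wrist_force: [-0.9, -0.5, 5.3]
width: 0.0346
```

servo_tool(
  series=[
    [0, 0, 0, 0],
    [0, 0, 0, 0],
    [0, 0, 0, 0],
    [0, 0, 0, 0],
    [0, 0, 10, 0],
    [0, 0, 45, 0],
    [0, 0, 90, 0],
    [-10, -30, 120, 0],
    [-25, -80, 120, 0],
    [-40, -135, 120, 0],
  ],
  fingers=-1,
)

```text
time_s: 54.55
ee_pos: [0.4777, -0.1286, 0.2092]
tcp_rot: [-1.924, 1.568, -0.403]
wrist_force: [0.2, 0.5, -0.7]
width: 0.0851
```

servo_tool(
  series=[
    [-5, -50, 0, 0],
    [-10, -100, 0, 0],
    [-15, -150, 0, 0],
    [-20, -200, 0, 0],
    [-25, -250, 0, 0],
    [-30, -290, 0, 0],
    [-30, -300, 0, 0],
    [-30, -300, 0, 0],
    [-30, -300, 0, 0],
    [-30, -300, 0, 0],
  ],
)

```text
time_s: 55.8
ee_pos: [0.4481, -0.4264, 0.2078]
tcp_rot: [-1.439, 1.571, 0.082]
wrist_force: [0.6, -0.0, -0.1]
width: 0.0853
```

```bash
python3 look.py h; python3 - <<'E'
from h import *
np.set_printoptions(precision=1,suppress=True)
z=np.load("cap_top_h.npz"); im,d=z["im"],z["d"]
P,uv=cloud("top",d)
for nm,c,zt in [("slim",(.580,.066),.158),("stout",(.516,.006),.123),("square",(.576,-.053),.140),("jar",(.500,.300),.066)]:
    s=(np.hypot(P[:,0]-c[0],P[:,1]-c[1])<.04)&(abs(P[:,2]-zt)<.006)
    Q=P[s]*1000; r=cv2.minAreaRect(Q[:,:2].astype(np.float32)); print(nm,len(Q),Q.mean(0),r)
cv2.imwrite("pics/h1.png",cv2.resize(im[190:320,150:390],None,fx=3.3,fy=3.3,interpolation=cv2.INTER_CUBIC))
print(proj("top",[(.5001,.300,.004)]))
E
```

```text
slim 173 [579.9  65.1 158.5] ((580.2091674804688, 64.63243103027344), (28.294904708862305, 27.876644134521484), 0.7731510996818542)
stout 260 [518.9   7.3 123.5] ((518.9720458984375, 7.095794677734375), (34.73389434814453, 36.65767288208008), 0.3467114567756653)
square 213 [574.6 -56.2 140.4] ((573.9529418945312, -56.266685485839844), (30.410358428955078, 32.361351013183594), 89.84996032714844)
jar 464 [500.6 299.5  66.2] ((500.41619873046875, 300.17864990234375), (45.22570037841797, 48.75063705444336), 0.19142217934131622)
[[191.1 265. ]]
```

View pics/h1.png

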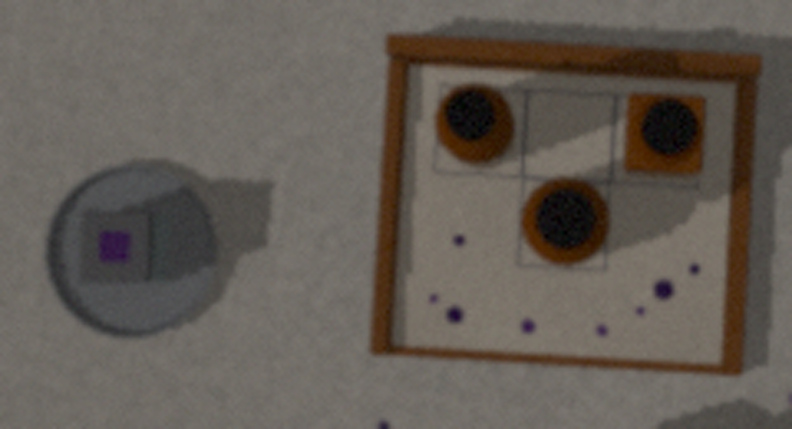

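View pics/scene_h.png

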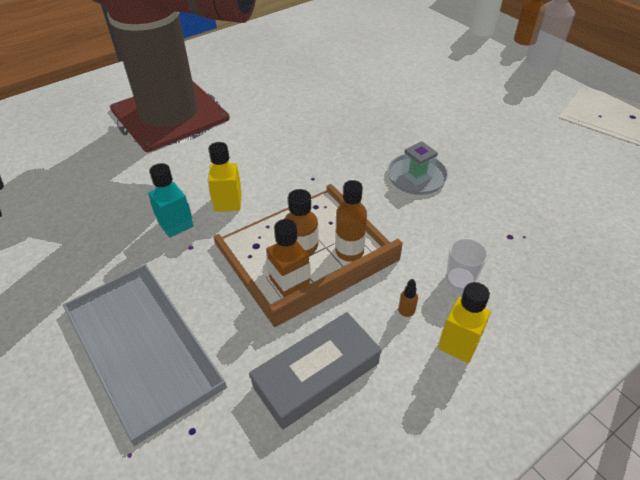

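```bash
python3 - <<'E'
from bench import manip
print(manip.sign_off())
E
```

```text
the job is handed in; nothing more can be done
None
```

The job is done and handed in after about 56 s of robot time. All three bottles went into the tray first. The jar then went onto the dish, and the slim, square and stout bottles went back to their squares in that order.

The last pictures show:
- **Bottles:** all three are upright, each about 2 mm or less from the middle of its own square. The square bottle is about 3.6 mm from where it stood at the start, but still inside its ruled square.
- **Jar:** it is upright at (0.5005, 0.300), within about 1 mm of the dish centre I measured.
- **Everything else:** the slide box, dropper, beaker and the yellow and turquoise look-alikes look unmoved by eye. I did not measure them again.
- **Forces:** the highest wrist force I read was about 13 N, while pressing the jar down. Forces are reported only at the end of each move, so brief peaks in between are not covered.

**One disagreement:** the gripper read about 2 to 4 mm less than the stated cap widths, for example 34.8 mm for the 38 mm cap. I put this down to the pads giving a little. No bottle visibly slipped or tilted.

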